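Pack the last paving tile on the pile

ROBOT

A 6-joint arm with a two-finger parallel gripper is mounted at the origin on the work surface. World frame = base frame: x ahead of the robot, y to its left, z up, the work surface at z = 0. Lengths are in m, angles in degrees, forces in N, time in s.
With the tool pointing down it reaches from about 0.3 to 0.75 m from the base axis. Payload 8.5 kg.
Tool frame: the origin (TCP) lies on the mounting face of the last link; the fingertips stand 173 mm ahead of it and the grasp point (between the pads) lies 155 mm ahead of it (env.tips_ahead is the distance from the TCP to the fingertips, in m); z points along the fingers, x is the direction in which the jaws open and shut, and the axes are right-handed (so a half turn about z gives the same grasp; the last joint's range is limited). The gripper opens to 85 mm and grips with 20 to 120 N. Pads are 22 mm wide; open, the fingers measure 114 mm over their backs; the gripper's body (76 mm by 85 mm) begins 54 mm behind the grasp point. The pads swing forward as they close: fully open they stand 13 mm farther back than shut.
Start: joints at [-12.336, 21.807, 74.336, -0, 83.858, -12.336], TCP at [0.55, 0, 0.405] pointing down, gripper open.
Joint ranges: [-178.18, 178.18], [-50.72, 133.34], [12.68, 142.11], [-81.47, 261.47], [9.98, 163.14], [-165.26, 165.26]. Speed limits (degrees/s): [136.94, 136.94, 180, 180, 180, 180].

INTERFACE

Orientations are given as a 3x3 rotation matrix whose columns are the frame's x, y, z axes.
In Python, from rig import env gives the robot as it stands. The module is installed in compiled form; this text tells all that it offers.
- The arm moves only by the tool step_arm, never from a script. Its argument "increments" is a list of rows, each an object of numbers: "x", "y", "z": the shift along the tool's x, y, z in cm; "wx", "wy", "wz": the turn, a rotation vector about the tool's x, y, z in rad; "gripper": the finger opening in cm, from 0 to 8.54. A call has 1 to 20 rows; each row shifts and turns the commanded pose from where the row before left it, along the tool's axes as they then stand; what a row does not reach is not made up. A row lasts 1/10 s, in which the tool goes at most 50 mm and 8.59 degrees, less where a joint would pass 70% of its speed; a pose out of reach is approached as far as the arm can. A call with a gripper value outside its range is refused whole. The fingers move at their own pace and stop on an object; "newtons" is the grip in N (left out, the last holds). Time passes only in rows, so rows that do not move let the fingers close. It gives the time, the measured TCP pose, the force and the opening at its end, in the units of the state.
- env.observe(): the state, without advancing time (a new reading comes with each control period).
- env.get_image(name): name is "scene" or "side" or "wrist"; returns a dict with "color" (384x512x3 uint8, blue, green, red), "camera_matrix" (3x3 intrinsics, pixels), "rvec" (rotation vector, rad) and "tvec" (3), from world to camera coordinates, as OpenCV has them. Camera axes: x right, y down, z forward; pixel columns grow to the right and rows downward; lengths in m; the calibration is good to about 2 mm. A picture is of the moment at which its call begins. There is no depth.
- env.close_job(): hands the job in, once; it reports no verdict.
The state is a dict: "time_s": time; "q": joint angles; "qvel": joint speeds; "joint_efforts": joint torques, N m; "position": TCP position; "tool_rot": TCP orientation; "ft_force": force on the tool from outside, world axes, zero at the start; "wrist_torque": the same for the moment, N m; "grip_width": finger opening in m.
Only numpy, scipy, OpenCV 4.12 (cv2) and the standard library are available. Lean on these libraries where they do the work, as an engineer would, in place of code of your own. Each camera call takes 0.05 s, during which the arm holds its last target. There are 200 camera calls.

TASK

Open the plywood case, swinging its hinged lid right back until it stays open by itself. Then lift the fired-clay tile out and lay it on top of the pile of tiles in the open carton, square and flush with them: how high the pile stands is not known, so lower the brittle tile gently until you feel it touch, let go only then, and never drop it or press hard. Leave the lid open and the other things where they are.

Things in the scene. Friction and masses are not known exactly. Their poses are not given: they have to be found in the camera images.
- lid (a joint): The case's lid: 0 = shut, grows as it opens, in rad; it stops at 1.9 (leaning back). It balances near 1.6: beyond about 1.65 it falls open by itself and stays, below it falls shut. About 0.4 kg; only a little friction in the hinge, no spring.
- case: Shallow plywood field case with a lid of the same plywood, 200 x 286 mm and 70 mm high without the lid (94 mm with it), walls 9 mm; inside is a grey liner whose top is 25 mm above the table. It does not move. Origin at the centre of its underside; its x axis points from the side with the pull handle to the hinged side, y along the hinge, z up.
- lid_handle (a point): Middle of the round steel bar of the D-shaped pull on the lid's front edge: bar 10 mm thick, 100 mm long between its two legs, parallel to the hinge (this point's y axis), 42 mm in front of the lid's and case's front face (so 37 mm clear gap), 82 mm above the table when shut. It moves with the lid: 242 mm from the hinge line in x and 12 mm above it when shut. Nothing is under or over the bar.
- lid_hinge (a point): Point on the hinge line at the middle of the case's rear rim, 70 mm above the table. Opening turns the lid about this point's y axis: the handle rises and swings over towards the case's +x side.
- tile: The flat fired-clay paving tile to be packed, the same as those in the pile, lying flat on the liner in the case beside a small clay bowl (either may be at either end): 130 x 62 mm, 26 mm thick, about 0.4 kg (0.3 to 0.55). Origin at the centre of its underside, x along its length, y across its width.
- tile_center (a point): Centre of that tile, half-way up (13 mm above its underside); same axes.
- carton: Low open cardboard carton, 224 x 224 mm, walls 4 mm thick and 55 mm high; it does not move. The pile of tiles stands in its middle. Origin at the centre of the carton's underside, z up, x along the length of the pile's tiles.
- pile_foot (a point): Middle of the pile's foot, 7 mm above the table, axes as the carton's. The pile: tiles 130 x 62 mm like the one in the case, 8 mm card between, length along x, the topmost centred over this point and square. Its top is somewhere from 45 to 100 mm above the table: its height is not given. The card gives 1 mm per 3 N for 6 mm at most; else rigid. 77 mm free on either long side.
- bowl: Small clay bowl in the case, 76 mm across, 36 mm high; not wanted. Origin at the centre of its foot.
- brush: Brush lying on the table at the right, 190 mm long; bystander.
- trowel: Small spatula lying on the table, 200 mm long; bystander.
- spoon: Spoon lying on the table, 170 mm long; bystander.
- mug: White mug of brushes behind, about 170 mm high in all; bystander.
- jar: Brown jar with a white cap behind, 105 mm high; bystander.
- notebook: Green notebook lying on the table, 150 x 105 mm; bystander.

How it is judged (in metres and radians):
On the way, in this order (a step that is already met when the one before it is completed fails the run):
1. the lid stands open past its balance point, with the hand off it (value of joint lid above 1.7 rad and contact force between the fingers and case below 0.2 N), for 0.3 s.
2. the tile is held, lifted clear above the case's rim (z of tile_center in the frame of case above 0.095 m and contact force between tile and the fingers above 0.5 N and contact force between tile and case below 0.1 N), for 0.1 s.
3. the tile touches the pile while it is still held (contact force between tile and carton above 0.3 N and contact force between tile and the fingers above 0.5 N and z of tile_center in the frame of carton above 0.05 m), for 0.1 s.
At the end, for the whole second after the job is handed in: The tile lies flat (within 3 degrees), released and at rest on top of the pile in the carton, its centre within 12 mm along and 10 mm across the pile's and its sides within 8 degrees of the pile's; the lid is still open (beyond 1.7 rad) (x of tile_center in the frame of carton between -0.012 and 0.012 m and y of tile_center in the frame of carton between -0.01 and 0.01 m and z of tile_center in the frame of carton above 0.05 m and angle between the x axis of tile and the x axis of carton, either way round below 0.15 rad and angle between tile's own z axis and vertical below 0.05 rad and contact force between tile and carton above 0.5 N and contact force between tile and the fingers below 0.05 N and linear speed of tile below 0.02 m/s and value of joint lid above 1.7 rad); the robot touches nothing.
It fails at once if the tile is pressed or knocked against the pile or the carton with more than 30 N (contact force between tile and carton above 30 N).
It fails at once if the tile is dropped: it falls freely by more than about 8 mm (contact force between tile and the fingers below 0.05 N and linear speed of tile above 0.4 m/s).
It fails at once if another thing on the table or in the case is shifted by more than 30 mm (distance of any of bowl, brush, trowel, spoon, mug, jar, notebook from where it was at the start of the episode above 0.03 m).
It also fails if it takes over 64 s, if anything falls off the work surface, if the arm or the gripper's body presses on something with over 40 N, if the wrist force passes 120 N, or if a joint passes its speed limit or range.

## Working session

There is one attempt and no reset: what is moved stays moved. The work goes in short steps, Python scripts to look and compute and a tool call to move; the robot and the scene stay as the last step left them, time stands still between calls to the robot, and variables do not carry over. Pictures are saved under pics/ and viewed, about 8 in all and at most 12, crops included, and the job is handed in when it is done.

Besides the shell and the picture viewer there is one more tool, called as name(argument=value, ...), one argument or row to a line, values as JSON. step_arm: Moves the arm, as the interface text tells. Its arguments: {"type":"object","properties":{"increments":{"type":"array"},"newtons":{"type":"number"}},"required":["increments"]}

```bash
mkdir -p pics; cat > h.py <<'E'
import numpy as np, cv2
from rig import env
def cam(name, save=None):
    d=env.get_image(name)
    if save: cv2.imwrite('pics/'+save+'.png',d['color'])
    R=cv2.Rodrigues(np.array(d['rvec'],float))[0]; d['R']=R; d['t']=np.array(d['tvec'],float).ravel(); d['K']=np.array(d['camera_matrix'])
    d['c']=-R.T@d['t']; return d
def ray(d,uv):
    v=np.linalg.solve(d['K'],[uv[0],uv[1],1]); v=d['R'].T@v; return v/np.linalg.norm(v)
def onz(d,uv,z):
    v=ray(d,uv); return d['c']+v*(z-d['c'][2])/v[2]
def tri(d1,u1,d2,u2):
    a,b=ray(d1,u1),ray(d2,u2); A=np.stack([a,-b],1)
    s=np.linalg.lstsq(A,d2['c']-d1['c'],rcond=None)[0]
    p,q=d1['c']+s[0]*a,d2['c']+s[1]*b; return (p+q)/2,np.linalg.norm(p-q)
def proj(d,P):
    p=d['K']@(d['R']@np.asarray(P,float)+d['t']); return p[:2]/p[2]
E
python3 - <<'E'
from h import *
import pickle
out={}
ims=[]
for n in ['scene','side','wrist']:
    d=cam(n,n+'0'); print(n,d['c'].round(3),d['R'][2].round(2)); out[n]=d
pickle.dump(out,open('c0.pkl','wb'))
cv2.imwrite('pics/m0.png',np.hstack([cv2.resize(out[n]['color'],(400,300)) for n in ['scene','side']]))
print(env.observe())
E
```

```text
scene [ 1.734 -0.345  0.874] [-0.82  0.2  -0.54]
side [0.03  0.831 0.877] [ 0.4  -0.69 -0.6 ]
wrist [0.55  0.07  0.374] [-0.   -0.27 -0.96]
{'time_s': 0.15, 'q': array([-1.23351153e+01,  2.18352885e+01,  7.43726739e+01,  5.15833343e-04,
        8.38587667e+01, -1.23360558e+01]), 'qvel': array([ 0.01397623, -0.08871039, -0.1904077 , -0.18545629, -0.01329038,
        0.00451615]), 'joint_efforts': array([ 1.94521621e-03, -4.48624384e+01, -2.31344014e+01, -1.86937300e-04,
        3.77541786e-03, -1.65174959e-05]), 'position': array([5.49974038e-01, 1.05055427e-05, 4.04236210e-01]), 'tool_rot': array([[ 9.99999355e-01,  1.53000635e-05, -1.13584273e-03],
       [ 1.55926047e-05, -9.99999967e-01,  2.57545940e-04],
       [-1.13583875e-03, -2.57563484e-04, -9.99999322e-01]]), 'ft_force': array([ 0.52747616, -0.27893607, -0.11803864]), 'wrist_torque': array([-0.02378578, -0.01672854,  0.02013244]), 'grip_width': 0.0855006124121621}
```

View pics/scene0.png

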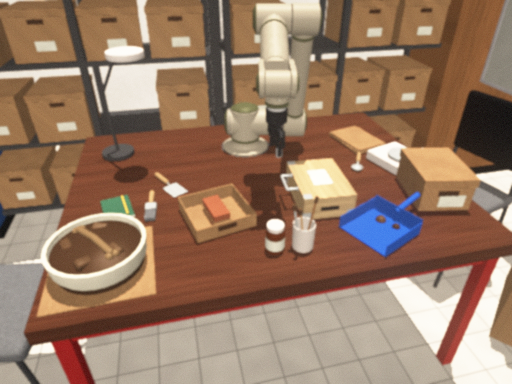

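View pics/side0.png

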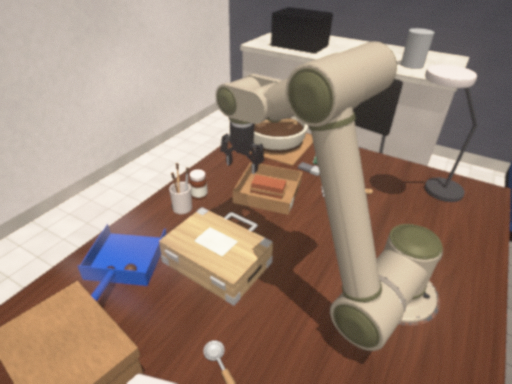

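The scene view shows the case at about (320,187) with its handle at (288,183), the carton with its pile at (217,210), and the jar and mug at (275,235) and (303,235). In the side view the case is at (215,250), the handle at (240,218) and the carton at (268,187).

```bash
python3 - <<'E'
import cv2,numpy as np
a=cv2.imread('pics/scene0.png')[145:265,160:370]; b=cv2.imread('pics/side0.png')[150:310,140:310]
A=cv2.resize(a,None,fx=3.6,fy=3.6,interpolation=cv2.INTER_CUBIC);A=cv2.resize(a,(399,228),interpolation=cv2.INTER_CUBIC)
a1=cv2.resize(a[:,:110],(400,436),interpolation=cv2.INTER_CUBIC)
a2=cv2.resize(a[:,110:],(400,480),interpolation=cv2.INTER_CUBIC)
a1=cv2.copyMakeBorder(a1,0,44,0,0,cv2.BORDER_CONSTANT)
cv2.imwrite('pics/z1.png',np.hstack([a1,a2]))
b=cv2.resize(b,(637,600),interpolation=cv2.INTER_CUBIC); cv2.imwrite('pics/z2.png',b)
E
```

```text
(no output)
```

View pics/z1.png

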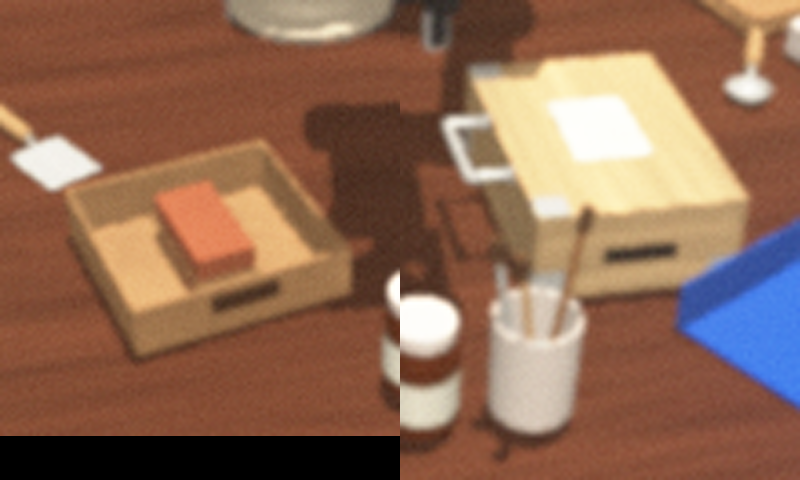

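View pics/z2.png

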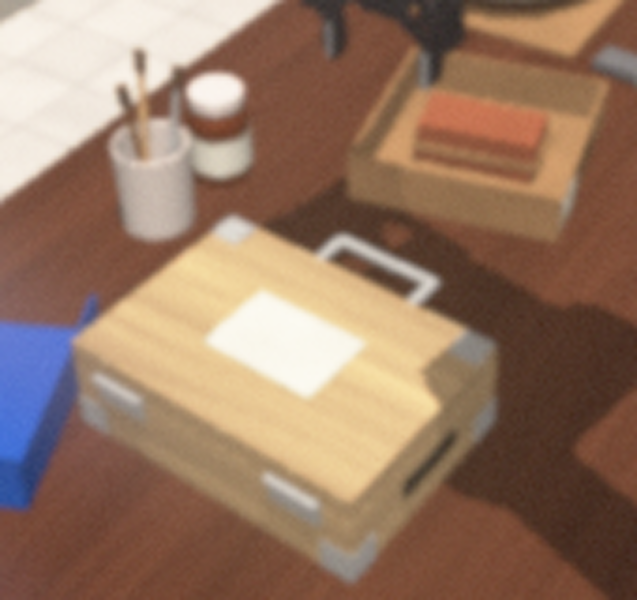

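```bash
cat > m1.py <<'E'
from h import *
import pickle
D=pickle.load(open('c0.pkl','rb')); S,W=D['scene'],D['side']
s2=lambda u,v:((u-400)/4+270-.4,v/4+145-.4)
s1=lambda u,v:(u/3.636+160-.4,v/3.633+145-.4)
w=lambda u,v:(u/3.747+140-.4,v/3.75+150-.4)
P={'lidF+x':(s2(537,217),w(232,216)),'lidF-x':(s2(468,67),w(497,348)),'lidR+x':(s2(745,200),w(75,343)),'lidR-x':(s2(652,54),w(348,503)),
'bar-x':(s2(446,121),w(438,282)),'bar+x':(s2(474,180),w(342,237)),
'pA(+x+y)':(s1(253,249),w(417,120)),'pB(+x-y)':(s1(202,266),w(430,95)),'pC(-x,+y)':(s1(207,183),w(540,150)),'pD':(s1(157,195),w(548,112)),
'cartA':(s1(137,345),w(415,50)),'cart2':(s1(350,250),w(350,152)),'cart3':(s1(262,142),w(555,237)),'cart4':(s1(68,192),w(606,82))}
if __name__=='__main__':
  for k,(a,b) in P.items():
    p,e=tri(S,a,W,b); print(k,p.round(3),'err',round(e,4))
E
python3 m1.py
```

```text
lidF+x [0.661 0.083 0.094] err 0.0021
lidF-x [0.374 0.105 0.092] err 0.0009
lidR+x [0.672 0.281 0.09 ] err 0.0001
lidR-x [0.391 0.305 0.093] err 0.0026
bar-x [0.461 0.055 0.084] err 0.0023
bar+x [0.568 0.049 0.083] err 0.0069
pA(+x+y) [ 0.626 -0.187  0.053] err 0.0023
pB(+x-y) [ 0.64  -0.239  0.05 ] err 0.0009
pC(-x,+y) [ 0.493 -0.213  0.049] err 0.0021
pD [ 0.513 -0.269  0.056] err 0.0042
cartA [ 0.715 -0.318  0.035] err 0.0192
cart2 [ 0.653 -0.096  0.056] err 0.0049
cart3 [ 0.421 -0.13   0.034] err 0.0268
cart4 [ 0.485 -0.358  0.055] err 0.003
```

step_arm(
  increments=[
    {"x":-1.8,"y":-2.6,"gripper":4.5},
    {"x":-1.8,"y":-2.6},
    {"wz":-0.1496},
    {"wz":-0.1496},
    {"wz":-0.1496},
    {"wz":-0.1496},
    {"wz":-0.1496},
    {"wz":-0.1496},
    {"wz":-0.1496},
    {"wz":-0.1496},
    {"wz":-0.1496},
    {"wz":-0.1496},
    {"z":2.5},
    {"z":2.5},
    {"z":0},
    {"z":0},
  ],
  newtons=20,
)

```text
invalid input at $.increments[0]: expected keys x, y, z, wx, wy, wz, gripper
```

```bash
python3 - <<'E'
from h import *
import pickle
d=cam('wrist','w1'); pickle.dump(d,open('w1.pkl','wb'))
im=d['color'].copy(); o=env.observe()
for p in [(.461,.055,.082),(.568,.049,.082),(.5145,.052,.082)]: u=proj(d,p); print(u); cv2.circle(im,tuple(int(x) for x in u),3,(0,0,255),1)
cv2.imwrite('pics/w1m.png',im); print(o['position'],o['tool_rot'].round(3).tolist(),o['grip_width'],o['time_s'])
E
```

```text
[169.53646924 128.11628391]
[272.50320005 133.89053734]
[221.15526993 131.01100568]
[5.49983230e-01 5.74640169e-06 4.04359409e-01] [[1.0, -0.0, -0.001], [-0.0, -1.0, 0.0], [-0.001, -0.0, -1.0]] 0.08536493200336437 0.2
```

View pics/w1m.png

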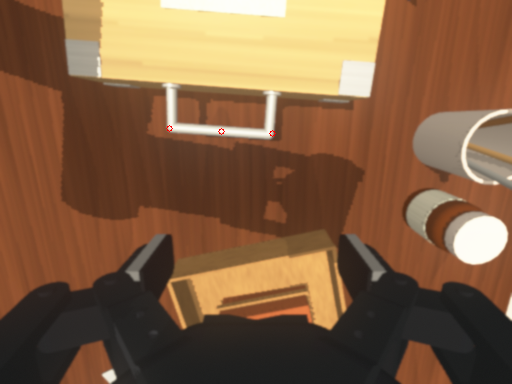

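The wrist view shows the bar's ends at (170,128) and (272,133), within about 2 px of my triangulated points, so I'm going down onto it.

step_arm(
  increments=[
    {"x":-1.8,"y":-2.6,"z":0,"wx":0,"wy":0,"wz":0,"gripper":4.5},
    {"x":-1.8,"y":-2.6,"z":0,"wx":0,"wy":0,"wz":0,"gripper":4.5},
    {"x":0,"y":0,"z":0.9,"wx":0,"wy":0,"wz":-0.1495,"gripper":4.5},
    {"x":0,"y":0,"z":0.9,"wx":0,"wy":0,"wz":-0.1495,"gripper":4.5},
    {"x":0,"y":0,"z":0.9,"wx":0,"wy":0,"wz":-0.1495,"gripper":4.5},
    {"x":0,"y":0,"z":0.9,"wx":0,"wy":0,"wz":-0.1495,"gripper":4.5},
    {"x":0,"y":0,"z":0.9,"wx":0,"wy":0,"wz":-0.1495,"gripper":4.5},
    {"x":0,"y":0,"z":0.9,"wx":0,"wy":0,"wz":-0.1495,"gripper":4.5},
    {"x":0,"y":0,"z":0.9,"wx":0,"wy":0,"wz":-0.1495,"gripper":4.5},
    {"x":0,"y":0,"z":0.9,"wx":0,"wy":0,"wz":-0.1495,"gripper":4.5},
    {"x":0,"y":0,"z":0.9,"wx":0,"wy":0,"wz":-0.1495,"gripper":4.5},
    {"x":0,"y":0,"z":0.9,"wx":0,"wy":0,"wz":-0.1495,"gripper":4.5},
    {"x":0,"y":0,"z":0,"wx":0,"wy":0,"wz":0,"gripper":4.5},
    {"x":0,"y":0,"z":0,"wx":0,"wy":0,"wz":0,"gripper":4.5},
  ],
  newtons=20,
)

```text
time_s: 1.6
position: [0.5141, 0.052, 0.3149]
tool_rot: [[0.08, 0.997, -0.0], [0.997, -0.08, 0.0], [0.0, -0.0, -1.0]]
ft_force: [0.2, -0.1, 0.5]
grip_width: 0.0447
```

step_arm(
  increments=[
    {"x":0,"y":0,"z":2,"wx":0,"wy":0,"wz":0,"gripper":4.5},
    {"x":0,"y":0,"z":2,"wx":0,"wy":0,"wz":0,"gripper":4.5},
    {"x":0,"y":0,"z":2,"wx":0,"wy":0,"wz":0,"gripper":4.5},
    {"x":0,"y":0,"z":2,"wx":0,"wy":0,"wz":0,"gripper":4.5},
    {"x":0,"y":0,"z":0,"wx":0,"wy":0,"wz":0,"gripper":0.5},
    {"x":0,"y":0,"z":0,"wx":0,"wy":0,"wz":0,"gripper":0.5},
    {"x":0,"y":0,"z":0,"wx":0,"wy":0,"wz":0,"gripper":0.5},
    {"x":0,"y":0,"z":0,"wx":0,"wy":0,"wz":0,"gripper":0.5},
    {"x":0,"y":0,"z":0,"wx":0,"wy":0,"wz":0,"gripper":0.5},
    {"x":0,"y":0,"z":0,"wx":0,"wy":0,"wz":0,"gripper":0.5},
  ],
  newtons=25,
)

```text
time_s: 2.6
position: [0.5142, 0.0516, 0.2359]
tool_rot: [[0.076, 0.997, 0.002], [0.997, -0.076, -0.001], [-0.001, 0.002, -1.0]]
ft_force: [-0.9, -5.2, 1.2]
grip_width: 0.009
```

```bash
python3 -c "
import numpy as np
th=np.linspace(0,1.86,32)
X=-.242*np.cos(th)+.012*np.sin(th);Z=.242*np.sin(th)+.012*np.cos(th)
dx=np.diff(X)*100;dz=-np.diff(Z)*100
print([(round(a,2),round(b,2)) for a,b in zip(dx,dz)])"
```

```text
[(np.float64(0.12), np.float64(-1.45)), (np.float64(0.2), np.float64(-1.44)), (np.float64(0.29), np.float64(-1.42)), (np.float64(0.37), np.float64(-1.4)), (np.float64(0.46), np.float64(-1.38)), (np.float64(0.54), np.float64(-1.35)), (np.float64(0.62), np.float64(-1.32)), (np.float64(0.7), np.float64(-1.28)), (np.float64(0.77), np.float64(-1.23)), (np.float64(0.84), np.float64(-1.18)), (np.float64(0.91), np.float64(-1.13)), (np.float64(0.98), np.float64(-1.07)), (np.float64(1.04), np.float64(-1.01)), (np.float64(1.1), np.float64(-0.95)), (np.float64(1.16), np.float64(-0.88)), (np.float64(1.21), np.float64(-0.81)), (np.float64(1.25), np.float64(-0.74)), (np.float64(1.3), np.float64(-0.66)), (np.float64(1.33), np.float64(-0.58)), (np.float64(1.36), np.float64(-0.5)), (np.float64(1.39), np.float64(-0.42)), (np.float64(1.41), np.float64(-0.33)), (np.float64(1.43), np.float64(-0.25)), (np.float64(1.44), np.float64(-0.16)), (np.float64(1.45), np.float64(-0.07)), (np.float64(1.45), np.float64(0.01)), (np.float64(1.45), np.float64(0.1)), (np.float64(1.44), np.float64(0.19)), (np.float64(1.43), np.float64(0.27)), (np.float64(1.41), np.float64(0.36)), (np.float64(1.38), np.float64(0.44))]
```

step_arm(
  increments=[
    {"x":0.12,"y":0,"z":-1.45,"wx":0,"wy":0,"wz":0,"gripper":0.5},
    {"x":0.2,"y":0,"z":-1.44,"wx":0,"wy":0,"wz":0,"gripper":0.5},
    {"x":0.29,"y":0,"z":-1.42,"wx":0,"wy":0,"wz":0,"gripper":0.5},
    {"x":0.37,"y":0,"z":-1.4,"wx":0,"wy":0,"wz":0,"gripper":0.5},
    {"x":0.46,"y":0,"z":-1.38,"wx":0,"wy":0,"wz":0,"gripper":0.5},
    {"x":0.54,"y":0,"z":-1.35,"wx":0,"wy":0,"wz":0,"gripper":0.5},
    {"x":0.62,"y":0,"z":-1.32,"wx":0,"wy":0,"wz":0,"gripper":0.5},
    {"x":0.7,"y":0,"z":-1.28,"wx":0,"wy":0,"wz":0,"gripper":0.5},
    {"x":0.77,"y":0,"z":-1.23,"wx":0,"wy":0,"wz":0,"gripper":0.5},
    {"x":0.84,"y":0,"z":-1.18,"wx":0,"wy":0,"wz":0,"gripper":0.5},
    {"x":0.91,"y":0,"z":-1.13,"wx":0,"wy":0,"wz":0,"gripper":0.5},
    {"x":0.98,"y":0,"z":-1.07,"wx":0,"wy":0,"wz":0,"gripper":0.5},
    {"x":1.04,"y":0,"z":-1.01,"wx":0,"wy":0,"wz":0,"gripper":0.5},
    {"x":1.1,"y":0,"z":-0.95,"wx":0,"wy":0,"wz":0,"gripper":0.5},
    {"x":1.16,"y":0,"z":-0.88,"wx":0,"wy":0,"wz":0,"gripper":0.5},
    {"x":1.21,"y":0,"z":-0.81,"wx":0,"wy":0,"wz":0,"gripper":0.5},
  ],
)

```text
time_s: 4.2
position: [0.5218, 0.1642, 0.4312]
tool_rot: [[0.078, 0.997, 0.004], [0.997, -0.078, -0.003], [-0.003, 0.004, -1.0]]
ft_force: [-3.2, -8.5, 9.5]
grip_width: 0.0091
```

step_arm(
  increments=[
    {"x":1.25,"y":0,"z":-0.74,"wx":0,"wy":0,"wz":0,"gripper":0.5},
    {"x":1.3,"y":0,"z":-0.66,"wx":0,"wy":0,"wz":0,"gripper":0.5},
    {"x":1.33,"y":0,"z":-0.58,"wx":0,"wy":0,"wz":0,"gripper":0.5},
    {"x":1.36,"y":0,"z":-0.5,"wx":0,"wy":0,"wz":0,"gripper":0.5},
    {"x":1.39,"y":0,"z":-0.42,"wx":0,"wy":0,"wz":0,"gripper":0.5},
    {"x":1.41,"y":0,"z":-0.33,"wx":0,"wy":0,"wz":0,"gripper":0.5},
    {"x":1.43,"y":0,"z":-0.25,"wx":0,"wy":0,"wz":0,"gripper":0.5},
    {"x":1.44,"y":0,"z":-0.16,"wx":0,"wy":0,"wz":0,"gripper":0.5},
    {"x":1.45,"y":0,"z":-0.07,"wx":0,"wy":0,"wz":0,"gripper":0.5},
    {"x":1.45,"y":0,"z":0.01,"wx":0,"wy":0,"wz":0,"gripper":0.5},
    {"x":1.45,"y":0,"z":0.1,"wx":0,"wy":0,"wz":0,"gripper":0.5},
    {"x":1.44,"y":0,"z":0.19,"wx":0,"wy":0,"wz":0,"gripper":0.5},
    {"x":1.43,"y":0,"z":0.27,"wx":0,"wy":0,"wz":0,"gripper":0.5},
    {"x":1.41,"y":0,"z":0.36,"wx":0,"wy":0,"wz":0,"gripper":0.5},
    {"x":0,"y":0,"z":0,"wx":0,"wy":0,"wz":0,"gripper":0.5},
  ],
)

```text
time_s: 5.7
position: [0.5366, 0.3618, 0.4553]
tool_rot: [[0.073, 0.997, -0.001], [0.997, -0.073, 0.002], [0.002, -0.001, -1.0]]
ft_force: [-5.5, 1.3, 2.3]
grip_width: 0.0086
```

step_arm(
  increments=[
    {"x":0,"y":0,"z":0,"wx":0,"wy":0,"wz":0,"gripper":6},
    {"x":0,"y":0,"z":0,"wx":0,"wy":0,"wz":0,"gripper":6},
    {"x":0,"y":0,"z":0,"wx":0,"wy":0,"wz":0,"gripper":6},
    {"x":0,"y":0,"z":-1,"wx":0,"wy":0,"wz":0,"gripper":6},
    {"x":0,"y":0,"z":-2,"wx":0,"wy":0,"wz":0,"gripper":6},
    {"x":0,"y":0,"z":-2,"wx":0,"wy":0,"wz":0,"gripper":6},
    {"x":0,"y":0,"z":0,"wx":0,"wy":0,"wz":0,"gripper":8.5},
    {"x":0,"y":0,"z":0,"wx":0,"wy":0,"wz":0,"gripper":8.5},
    {"x":0,"y":0,"z":0,"wx":0,"wy":0,"wz":0,"gripper":8.5},
    {"x":0,"y":0,"z":0,"wx":0,"wy":0,"wz":0,"gripper":8.5},
    {"x":-4,"y":0,"z":0,"wx":0,"wy":0,"wz":0,"gripper":8.5},
    {"x":-4,"y":0,"z":0,"wx":0,"wy":0,"wz":0,"gripper":8.5},
    {"x":-4,"y":0,"z":0,"wx":0,"wy":0,"wz":0,"gripper":8.5},
    {"x":-4,"y":0,"z":0,"wx":0,"wy":0,"wz":0,"gripper":8.5},
    {"x":-4,"y":0,"z":0,"wx":0,"wy":0,"wz":0,"gripper":8.5},
    {"x":0,"y":0,"z":0,"wx":0,"wy":0,"wz":0,"gripper":8.5},
    {"x":0,"y":0,"z":0,"wx":0,"wy":0,"wz":0,"gripper":8.5},
  ],
)

```text
time_s: 7.4
position: [0.5222, 0.1597, 0.5054]
tool_rot: [[0.077, 0.997, -0.0], [0.997, -0.077, 0.0], [0.0, -0.0, -1.0]]
ft_force: [-0.2, -0.3, 0.4]
grip_width: 0.0854
```

```bash
python3 - <<'E'
from h import *
import pickle
D={n:cam(n,n+'2') for n in ['scene','side','wrist']}; pickle.dump(D,open('c2.pkl','wb'))
a=D['scene']['color'][90:280,150:400]; b=D['wrist']['color']
m=np.hstack([cv2.resize(b,(500,375)),cv2.resize(D['side']['color'][130:310,120:320],(300,270)) if 0 else np.vstack([cv2.resize(D['side']['color'][120:310,120:320],(300,285)),np.zeros((90,300,3),np.uint8)])])
cv2.imwrite('pics/m2.png',m)
print(env.observe()['position'])
E
```

```text
[0.5222453  0.16112967 0.50521869]
```

View pics/m2.png

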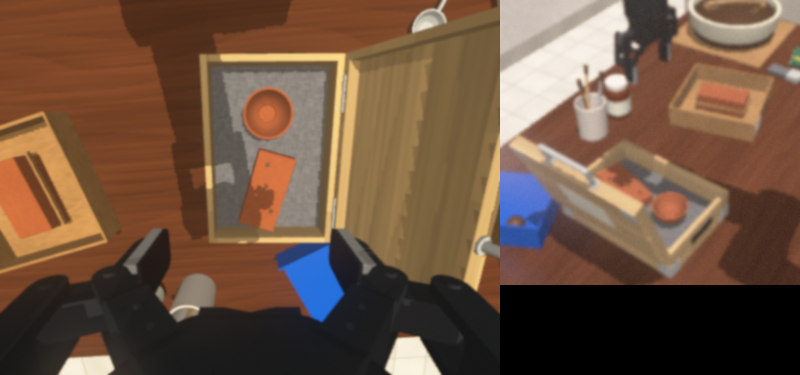

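The lid is open, leaning back. In the wrist view the tile is at about (273,195) and the bowl at (274,115) in full-image pixels; the pile is at (30,200), cut off at the edge. I'll measure the tile here, then move over the carton to look at the pile.

```bash
cat >> h.py <<'E'
def tiles(d,roi,z,show=None,thr=(1.75,)):
    x0,y0,x1,y1=roi; f=cv2.GaussianBlur(d['color'],(3,3),0).astype(float)+4
    g=f[...,1]; r=f[...,2]; b=f[...,0]
    m=((r/g>thr[0])&(r>70)&(r/b>2)).astype(np.uint8); k=np.zeros_like(m); k[y0:y1,x0:x1]=m[y0:y1,x0:x1]
    k=cv2.morphologyEx(k,cv2.MORPH_OPEN,np.ones((3,3))); k=cv2.morphologyEx(k,cv2.MORPH_CLOSE,np.ones((7,7)))
    cs=sorted(cv2.findContours(k,cv2.RETR_EXTERNAL,cv2.CHAIN_APPROX_NONE)[0],key=cv2.contourArea)[::-1][:3]
    out=[]
    for c in cs:
        P=np.array([onz(d,p,z)[:2] for p in c[:,0]],np.float32)
        (cx,cy),(w,h),a=cv2.minAreaRect(P*1000); 
        if w<h: w,h,a=h,w,a+90
        print('px',c[:,0].mean(0).round(),'xy',round(cx),round(cy),'size',round(w),round(h),'yaw',round((a+90)%180-90,1))
        out.append(cv2.boxPoints(((cx,cy),(w,h),a))/1000)
        if show is not None: cv2.drawContours(show,[c],-1,(0,255,0),1)
    return out
E
python3 - <<'E'
from h import *
import pickle
D=pickle.load(open('c2.pkl','rb')); d=D['wrist']; im=d['color'].copy()
tiles(d,(205,60,340,245),.051,im)
for p in [(278,165),(265,218),(280,235),(30,200),(235,200),(400,100)]: print(p,d['color'][p[1],p[0]])
cv2.imwrite('pics/t2.png',im)
E
```

```text
px [273. 194.] xy 584 185 size 127 58 yaw -19.6
px [272. 120.] xy 467 189 size 58 57 yaw 87.6
(278, 165) [ 67 115 213]
(265, 218) [ 46  75 137]
(280, 235) [ 67 107 159]
(30, 200) [ 61 111 208]
(235, 200) [83 89 96]
(400, 100) [ 74 115 144]
```

step_arm(
  increments=[
    {"x":-5,"y":0,"z":0,"wx":0,"wy":0,"wz":0,"gripper":8.5},
    {"x":-5,"y":0,"z":0,"wx":0,"wy":0,"wz":0,"gripper":8.5},
    {"x":-5,"y":0,"z":0,"wx":0,"wy":0,"wz":0,"gripper":8.5},
    {"x":-5,"y":0,"z":0,"wx":0,"wy":0,"wz":0,"gripper":8.5},
    {"x":-5,"y":0,"z":0,"wx":0,"wy":0,"wz":0,"gripper":8.5},
    {"x":-5,"y":0,"z":0,"wx":0,"wy":0,"wz":0,"gripper":8.5},
    {"x":-5,"y":0,"z":0,"wx":0,"wy":0,"wz":0,"gripper":8.5},
    {"x":-5,"y":0,"z":0,"wx":0,"wy":0,"wz":0,"gripper":8.5},
    {"x":0,"y":0,"z":0,"wx":0,"wy":0,"wz":0,"gripper":8.5},
    {"x":0,"y":0,"z":0,"wx":0,"wy":0,"wz":0,"gripper":8.5},
  ],
)

```text
time_s: 8.55
position: [0.4924, -0.239, 0.5049]
tool_rot: [[0.076, 0.997, -0.001], [0.997, -0.076, 0.001], [0.001, -0.001, -1.0]]
ft_force: [-0.6, 0.8, -0.3]
grip_width: 0.0849
```

```bash
python3 - <<'E'
from h import *
import pickle
d=cam('wrist','w3'); pickle.dump(d,open('c3.pkl','wb')); print(env.observe()['position'])
im=d['color'].copy(); x=proj(d,(.568,-.227,.055)); print(x)
roi=[int(v) for v in (x[0]-70,x[1]-90,x[0]+70,x[1]+90)]
for z in (.05,.06): tiles(d,roi,z,im)
t=cv2.imread('pics/t2.png')[50:250,190:350]
cv2.imwrite('pics/m3.png',np.hstack([cv2.resize(im[max(roi[1]-30,0):roi[3]+30,max(roi[0]-40,0):roi[2]+40],(400,400)),cv2.resize(t,(320,400))])); print(roi)
E
```

```text
[ 0.49242971 -0.23796738  0.50525765]
[265.4185914  205.57224221]
px [265. 202.] xy 566 -228 size 128 57 yaw 13.4
px [265. 202.] xy 563 -228 size 125 56 yaw 13.4
[195, 115, 335, 295]
```

View pics/m3.png

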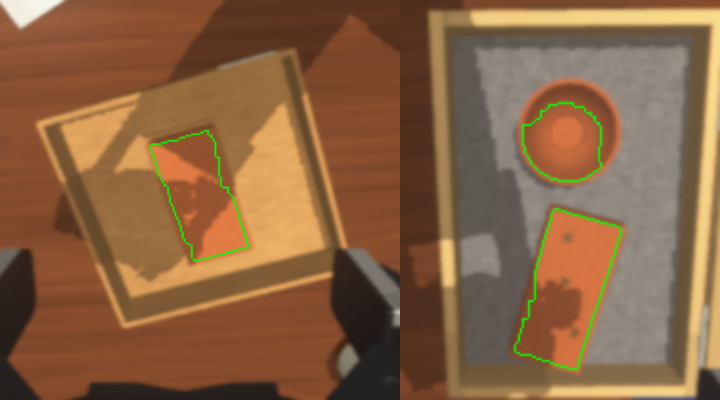

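```bash
sed -i 's/(r>70)/(r>thr[1])/; s/thr=(1.75,)/thr=(1.75,70)/' h.py; python3 - <<'E'
from h import *
import pickle
d=pickle.load(open('c2.pkl','rb'))['wrist']; e=pickle.load(open('c3.pkl','rb')); print(d['c'],e['c'])
for t in [(1.6,60),(1.5,45)]:
  a=d['color'].copy(); b=e['color'].copy()
  tiles(d,(205,145,340,245),.051,a,t); tiles(e,(195,115,335,295),.052,b,t)
cv2.imwrite('pics/m4.png',np.hstack([cv2.resize(b[130:270,200:330],None,fx=3,fy=3),cv2.resize(a[130:270,215:330],None,fx=3,fy=3)]))
E
```

```text
[0.4544506  0.16734631 0.47557741] [ 0.42460328 -0.23243378  0.47524126]
px [273. 194.] xy 584 185 size 130 61 yaw -19.6
px [207. 207.] xy 597 79 size 129 10 yaw -7.2
px [255. 273.] xy 666 -234 size 248 138 yaw 85.6
px [265. 202.] xy 565 -228 size 132 61 yaw 12.5
px [236. 125.] xy 449 -255 size 144 49 yaw 85.6
px [273. 194.] xy 584 185 size 132 62 yaw -19.6
px [207. 198.] xy 581 82 size 161 12 yaw -7.2
px [254. 272.] xy 664 -234 size 248 143 yaw 85.6
px [265. 202.] xy 565 -228 size 134 64 yaw 12.7
px [237. 125.] xy 450 -253 size 147 50 yaw 85.6
```

View pics/m4.png

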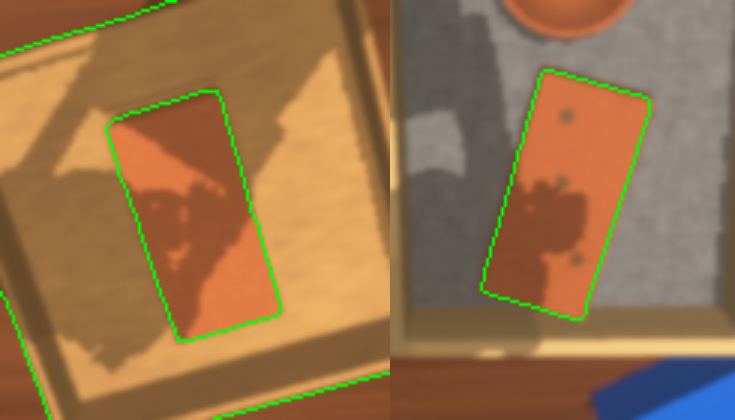

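Tile centre is (0.584, 0.185) with yaw -19.6°; pile centre is (0.567, -0.228) with yaw 12.7°, and the earlier triangulation agrees. Next I'll hover over the tile and take a close second look.

step_arm(
  increments=[
    {"x":4.775,"y":0.657,"z":0,"wx":0,"wy":0,"wz":0,"gripper":8.5},
    {"x":4.775,"y":0.657,"z":0,"wx":0,"wy":0,"wz":0,"gripper":8.5},
    {"x":4.775,"y":0.657,"z":0,"wx":0,"wy":0,"wz":0,"gripper":8.5},
    {"x":4.775,"y":0.657,"z":0,"wx":0,"wy":0,"wz":0,"gripper":8.5},
    {"x":4.775,"y":0.657,"z":0,"wx":0,"wy":0,"wz":0,"gripper":8.5},
    {"x":4.775,"y":0.657,"z":0,"wx":0,"wy":0,"wz":0,"gripper":8.5},
    {"x":4.775,"y":0.657,"z":0,"wx":0,"wy":0,"wz":0,"gripper":8.5},
    {"x":4.775,"y":0.657,"z":0,"wx":0,"wy":0,"wz":0,"gripper":8.5},
    {"x":4.775,"y":0.657,"z":0,"wx":0,"wy":0,"wz":0,"gripper":8.5},
    {"x":0,"y":0,"z":4.4,"wx":0,"wy":0,"wz":0.1325,"gripper":8.5},
    {"x":0,"y":0,"z":4.4,"wx":0,"wy":0,"wz":0.1325,"gripper":8.5},
    {"x":0,"y":0,"z":4.4,"wx":0,"wy":0,"wz":0,"gripper":8.5},
    {"x":0,"y":0,"z":4.3,"wx":0,"wy":0,"wz":0,"gripper":8.5},
    {"x":0,"y":0,"z":0,"wx":0,"wy":0,"wz":0,"gripper":8.5},
    {"x":0,"y":0,"z":0,"wx":0,"wy":0,"wz":0,"gripper":8.5},
  ],
)

```text
time_s: 10.1
position: [0.5832, 0.1867, 0.3319]
tool_rot: [[0.332, 0.943, 0.001], [0.943, -0.332, 0.0], [0.001, 0.001, -1.0]]
ft_force: [0.2, 0.1, 0.5]
grip_width: 0.085
```

```bash
python3 - <<'E'
from h import *
import pickle
d=cam('wrist','w5'); pickle.dump(d,open('c5.pkl','wb')); o=env.observe(); print(o['position'],o['tool_rot'].round(3).tolist(),env.tips_ahead,o['time_s'])
im=d['color'].copy(); x=proj(d,(.584,.185,.051)); print(x,d['c'])
for z in (.051,): B=tiles(d,[int(v) for v in (x[0]-85,max(x[1]-130,0),x[0]+85,x[1]+130)],z,im,(1.5,45))
p=pickle.load(open('c2.pkl','rb'))['wrist']
# height: corner triangulation c2 vs c5
r=np.array
B2=tiles(p,(205,145,340,245),.051,None,(1.5,45))
for c in B[0]:
    c2=min(B2[0],key=lambda q:np.linalg.norm(q-c)); print(*[v.round(4) if hasattr(v,'round') else v for v in tri(d,proj(d,[*c,.051]),p,proj(p,[*c2,.051]))])
cv2.imwrite('pics/m5.png',im)
E
```

```text
[0.58346737 0.18642768 0.33319897] [[0.333, 0.943, 0.004], [0.943, -0.333, 0.001], [0.002, 0.004, -1.0]] 0.1734 10.15
[252.4642333  189.57526645] [0.51915951 0.21072047 0.3021995 ]
px [253. 185.] xy 585 185 size 129 61 yaw -19.9
px [249. 299.] xy 690 144 size 179 63 yaw 70.5
px [212.  72.] xy 480 186 size 74 29 yaw 70.5
px [273. 194.] xy 584 185 size 132 62 yaw -19.6
px [207. 198.] xy 581 82 size 161 12 yaw -7.2
[0.6383 0.1332 0.0454] 0.0004
[0.6578 0.1919 0.0483] 0.0005
[0.5348 0.2372 0.0415] 0.0007
[0.5135 0.1779 0.0425] 0.0003
```

View pics/m5.png

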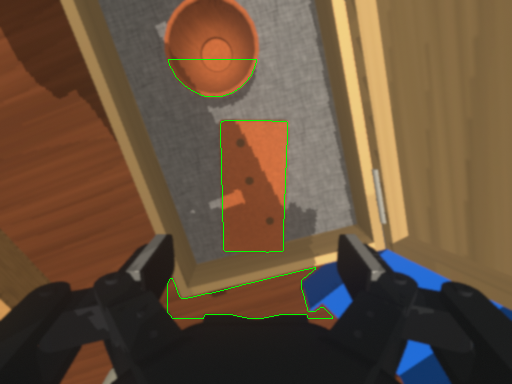

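step_arm(
  increments=[
    {"x":-0.1,"y":0.2,"z":3,"wx":0,"wy":0,"wz":0,"gripper":8.5},
    {"x":0,"y":0,"z":3,"wx":0,"wy":0,"wz":0,"gripper":8.5},
    {"x":0,"y":0,"z":3,"wx":0,"wy":0,"wz":0,"gripper":8.5},
    {"x":0,"y":0,"z":2,"wx":0,"wy":0,"wz":0,"gripper":8.5},
    {"x":0,"y":0,"z":1,"wx":0,"wy":0,"wz":0,"gripper":8.5},
    {"x":0,"y":0,"z":1,"wx":0,"wy":0,"wz":0,"gripper":8.5},
    {"x":0,"y":0,"z":0.5,"wx":0,"wy":0,"wz":0,"gripper":8.5},
    {"x":0,"y":0,"z":0,"wx":0,"wy":0,"wz":0,"gripper":8.5},
    {"x":0,"y":0,"z":0,"wx":0,"wy":0,"wz":0,"gripper":8.5},
    {"x":0,"y":0,"z":0,"wx":0,"wy":0,"wz":0,"gripper":8.5},
  ],
)

```text
time_s: 11.15
position: [0.5851, 0.1838, 0.1963]
tool_rot: [[0.334, 0.942, 0.001], [0.942, -0.334, 0.0], [0.001, 0.001, -1.0]]
ft_force: [0.3, 0.1, 0.1]
grip_width: 0.0851
```

step_arm(
  increments=[
    {"x":0,"y":0,"z":0,"wx":0,"wy":0,"wz":0,"gripper":5.5},
    {"x":0,"y":0,"z":0,"wx":0,"wy":0,"wz":0,"gripper":5.5},
    {"x":0,"y":0,"z":0,"wx":0,"wy":0,"wz":0,"gripper":5.5},
    {"x":0,"y":0,"z":0,"wx":0,"wy":0,"wz":0,"gripper":5.5},
    {"x":0,"y":0,"z":0,"wx":0,"wy":0,"wz":0,"gripper":5.5},
    {"x":0,"y":0,"z":0,"wx":0,"wy":0,"wz":0,"gripper":5.5},
  ],
  newtons=40,
)

```text
time_s: 11.75
position: [0.585, 0.1839, 0.1961]
tool_rot: [[0.334, 0.942, 0.001], [0.942, -0.334, 0.0], [0.001, 0.001, -1.0]]
ft_force: [-0.3, 0.9, 5.1]
grip_width: 0.0612
```

step_arm(
  increments=[
    {"x":0,"y":0,"z":-0.5,"wx":0,"wy":0,"wz":0,"gripper":5.5},
    {"x":0,"y":0,"z":-0.5,"wx":0,"wy":0,"wz":0,"gripper":5.5},
    {"x":0,"y":0,"z":-1,"wx":0,"wy":0,"wz":0,"gripper":5.5},
    {"x":0,"y":0,"z":-2,"wx":0,"wy":0,"wz":0,"gripper":5.5},
    {"x":0,"y":0,"z":-2,"wx":0,"wy":0,"wz":0,"gripper":5.5},
    {"x":0,"y":0,"z":-2,"wx":0,"wy":0,"wz":0,"gripper":5.5},
    {"x":0,"y":0,"z":-2,"wx":0,"wy":0,"wz":0,"gripper":5.5},
    {"x":0,"y":0,"z":-2,"wx":0,"wy":0,"wz":0,"gripper":5.5},
    {"x":0,"y":0,"z":-1,"wx":0,"wy":0,"wz":0,"gripper":5.5},
    {"x":0,"y":0,"z":0,"wx":0,"wy":0,"wz":0,"gripper":5.5},
    {"x":0,"y":0,"z":0,"wx":0,"wy":0,"wz":0,"gripper":5.5},
    {"x":0,"y":0,"z":0,"wx":0,"wy":0,"wz":0,"gripper":5.5},
  ],
)

```text
time_s: 12.95
position: [0.5848, 0.1837, 0.3243]
tool_rot: [[0.334, 0.942, -0.002], [0.942, -0.334, -0.0], [-0.001, -0.002, -1.0]]
ft_force: [0.1, -0.4, -6.0]
grip_width: 0.0612
```

```bash
python3 - <<'E'
from h import *
import pickle
D={n:cam(n,n+'6') for n in ['side','wrist','scene']}; pickle.dump(D,open('c6.pkl','wb')); o=env.observe(); print(o['position'],o['tool_rot'].round(3).tolist(),o['ft_force'],o['wrist_torque'])
s=D['scene']['color']; u=[int(v) for v in proj(D['scene'],(.585,.184,.15))]
cv2.imwrite('pics/m6.png',np.hstack([cv2.resize(D['wrist']['color'],(440,330)),cv2.resize(s[max(u[1]-50,0):u[1]+50,u[0]-54:u[0]+54],(356,330))]))
E
```

```text
[0.58495735 0.18375204 0.32471333] [[0.334, 0.942, -0.001], [0.942, -0.334, -0.0], [-0.001, -0.001, -1.0]] [ 0.37236258 -0.44958898 -5.15055655] [0.0318462  0.01056642 0.00238617]
```

View pics/m6.png

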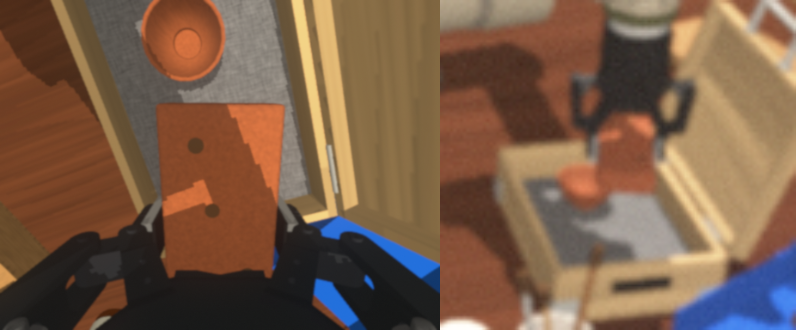

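The tile is held and clear of the case. The wrist view shows its near edge running level from (183,121) to (330,122) in full-image pixels.

```bash
python3 - <<'E'
from h import *
import pickle
d=pickle.load(open('c6.pkl','rb'))['wrist']; o=env.observe(); R=np.array(o['tool_rot']); p=np.array(o['position'])
f=cv2.GaussianBlur(d['color'],(3,3),0).astype(float)+4
m=((f[...,2]/f[...,1]>1.6)&(f[...,2]>60)).astype(np.uint8); m[:100]=0; m[230:]=0
m[:, :175]=0; m[:,340:]=0
for v in (125,140,160,180,200): 
    c=np.where(m[v])[0]; print(v,c.min(),c.max(), [(R.T@(onz(d,(u,v),p[2]-.1453)-p)*1000).round(1)[:2] for u in (c.min(),c.max())])
for u in (190,220,250,280,310):
    c=np.where(m[:,u])[0]; print(u,c.min(),(R.T@(onz(d,(u,c.min()),p[2]-.1453)-p)*1000).round(1)[:2])
s=pickle.load(open('c6.pkl','rb'))['scene']
E
```

```text
125 183 330 [array([-28.3, -64. ]), array([ 31.7, -64. ])]
140 183 329 [array([-28.7, -58. ]), array([ 31.7, -57.9])]
160 184 327 [array([-28.9, -49.7]), array([ 31.4, -49.6])]
180 186 326 [array([-28.7, -41. ]), array([ 31.6, -40.9])]
200 187 324 [array([-28.8, -32. ]), array([ 31.3, -31.9])]
190 121 [-25.3 -65.6]
220 121 [-13.1 -65.6]
250 121 [ -0.9 -65.6]
280 121 [ 11.3 -65.6]
310 121 [ 23.4 -65.6]
```

step_arm(
  increments=[
    {"x":0,"y":0,"z":-2,"wx":0,"wy":0,"wz":0,"gripper":5.5},
    {"x":0,"y":0,"z":-2,"wx":0,"wy":0,"wz":0,"gripper":5.5},
    {"x":-3.29,"y":1.007,"z":-1,"wx":0,"wy":0,"wz":0,"gripper":5.5},
    {"x":-3.29,"y":1.007,"z":0,"wx":0,"wy":0,"wz":0,"gripper":5.5},
    {"x":-3.29,"y":1.007,"z":0,"wx":0,"wy":0,"wz":0,"gripper":5.5},
    {"x":-3.29,"y":1.007,"z":0,"wx":0,"wy":0,"wz":0,"gripper":5.5},
    {"x":-3.29,"y":1.007,"z":0,"wx":0,"wy":0,"wz":0,"gripper":5.5},
    {"x":-3.29,"y":1.007,"z":0,"wx":0,"wy":0,"wz":0,"gripper":5.5},
    {"x":-3.29,"y":1.007,"z":0,"wx":0,"wy":0,"wz":0,"gripper":5.5},
    {"x":-3.29,"y":1.007,"z":0,"wx":0,"wy":0,"wz":0,"gripper":5.5},
    {"x":-3.29,"y":1.007,"z":0,"wx":0,"wy":0,"wz":0,"gripper":5.5},
    {"x":-3.29,"y":1.007,"z":0,"wx":0,"wy":0,"wz":0,"gripper":5.5},
    {"x":-3.29,"y":1.007,"z":0,"wx":0,"wy":0,"wz":0,"gripper":5.5},
    {"x":-3.29,"y":1.007,"z":0,"wx":0,"wy":0,"wz":0,"gripper":5.5},
    {"x":0,"y":0,"z":0,"wx":0,"wy":0,"wz":-0.1124,"gripper":5.5},
    {"x":0,"y":0,"z":0,"wx":0,"wy":0,"wz":-0.1124,"gripper":5.5},
    {"x":0,"y":0,"z":0,"wx":0,"wy":0,"wz":-0.1124,"gripper":5.5},
    {"x":0,"y":0,"z":0,"wx":0,"wy":0,"wz":-0.1124,"gripper":5.5},
    {"x":0,"y":0,"z":0,"wx":0,"wy":0,"wz":-0.1124,"gripper":5.5},
    {"x":0,"y":0,"z":0,"wx":0,"wy":0,"wz":0,"gripper":5.5},
  ],
)

```text
time_s: 15.1
position: [0.5669, -0.2287, 0.3751]
tool_rot: [[-0.22, 0.975, -0.001], [0.975, 0.22, 0.0], [0.001, -0.001, -1.0]]
ft_force: [-0.2, -1.2, -5.5]
grip_width: 0.0614
```

step_arm(
  increments=[
    {"x":0,"y":0,"z":2,"wx":0,"wy":0,"wz":0,"gripper":5.5},
    {"x":0,"y":0,"z":2,"wx":0,"wy":0,"wz":0,"gripper":5.5},
    {"x":0,"y":0,"z":2,"wx":0,"wy":0,"wz":0,"gripper":5.5},
    {"x":0,"y":0,"z":2,"wx":0,"wy":0,"wz":0,"gripper":5.5},
    {"x":0,"y":0,"z":2,"wx":0,"wy":0,"wz":0,"gripper":5.5},
    {"x":0,"y":0,"z":1,"wx":0,"wy":0,"wz":0,"gripper":5.5},
    {"x":0,"y":0,"z":1,"wx":0,"wy":0,"wz":0,"gripper":5.5},
    {"x":0,"y":0,"z":0,"wx":0,"wy":0,"wz":0,"gripper":5.5},
    {"x":0,"y":0,"z":0,"wx":0,"wy":0,"wz":0,"gripper":5.5},
    {"x":0,"y":0,"z":0,"wx":0,"wy":0,"wz":0,"gripper":5.5},
  ],
)

```text
time_s: 16.1
position: [0.5671, -0.2288, 0.2565]
tool_rot: [[-0.219, 0.976, 0.001], [0.976, 0.219, -0.001], [-0.001, 0.001, -1.0]]
ft_force: [0.4, 0.2, -5.0]
grip_width: 0.061
```

```bash
python3 - <<'E'
from h import *
D={n:cam(n,n+'7') for n in ['side','scene']}; o=env.observe(); print(o['position'],o['ft_force'])
c=[]
for n in D:
    u=[int(v) for v in proj(D[n],(.567,-.228,.08))]; c.append(cv2.resize(D[n]['color'][u[1]-45:u[1]+45,u[0]-50:u[0]+50],(400,360),interpolation=cv2.INTER_CUBIC))
cv2.imwrite('pics/m7.png',np.hstack(c))
E
```

```text
[ 0.56698527 -0.22875288  0.2562825 ] [-0.0514549   0.59265947 -5.2403298 ]
```

View pics/m7.png

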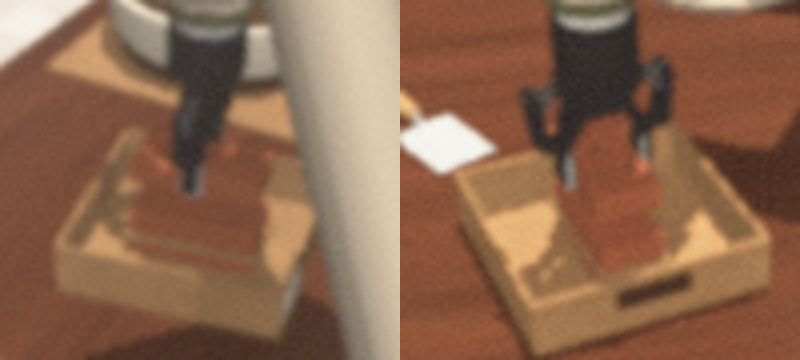

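The tile hangs square over the pile in both views, with a visible gap, and Fz is steady at about -5.1 N. Lowering slowly.

step_arm(
  increments=[
    {"x":0,"y":0,"z":0.3,"wx":0,"wy":0,"wz":0,"gripper":5.5},
    {"x":0,"y":0,"z":0.3,"wx":0,"wy":0,"wz":0,"gripper":5.5},
    {"x":0,"y":0,"z":0.3,"wx":0,"wy":0,"wz":0,"gripper":5.5},
    {"x":0,"y":0,"z":0.3,"wx":0,"wy":0,"wz":0,"gripper":5.5},
    {"x":0,"y":0,"z":0.3,"wx":0,"wy":0,"wz":0,"gripper":5.5},
    {"x":0,"y":0,"z":0,"wx":0,"wy":0,"wz":0,"gripper":5.5},
  ],
)

```text
time_s: 16.8
position: [0.5668, -0.2287, 0.2399]
tool_rot: [[-0.219, 0.976, -0.001], [0.976, 0.219, 0.001], [0.001, -0.001, -1.0]]
ft_force: [-0.3, -0.2, -5.6]
grip_width: 0.0615
```

step_arm(
  increments=[
    {"x":0,"y":0,"z":0.1,"wx":0,"wy":0,"wz":0,"gripper":5.5},
    {"x":0,"y":0,"z":0.1,"wx":0,"wy":0,"wz":0,"gripper":5.5},
    {"x":0,"y":0,"z":0.1,"wx":0,"wy":0,"wz":0,"gripper":5.5},
    {"x":0,"y":0,"z":0,"wx":0,"wy":0,"wz":0,"gripper":5.5},
  ],
)

```text
time_s: 17.2
position: [0.5669, -0.2287, 0.2374]
tool_rot: [[-0.219, 0.976, -0.0], [0.976, 0.219, 0.0], [0.0, -0.0, -1.0]]
ft_force: [-0.6, -0.4, -5.9]
grip_width: 0.0611
```

step_arm(
  increments=[
    {"x":0,"y":0,"z":0.1,"wx":0,"wy":0,"wz":0,"gripper":5.5},
    {"x":0,"y":0,"z":0.1,"wx":0,"wy":0,"wz":0,"gripper":5.5},
    {"x":0,"y":0,"z":0.1,"wx":0,"wy":0,"wz":0,"gripper":5.5},
    {"x":0,"y":0,"z":0,"wx":0,"wy":0,"wz":0,"gripper":5.5},
  ],
)

```text
time_s: 17.6
position: [0.5669, -0.2287, 0.2343]
tool_rot: [[-0.219, 0.976, -0.0], [0.976, 0.219, 0.0], [0.0, -0.0, -1.0]]
ft_force: [0.6, 1.3, -5.7]
grip_width: 0.0612
```

Bottom is at about 0.063 with no contact yet. I'll keep lowering 2 mm per check.

step_arm(
  increments=[
    {"x":0,"y":0,"z":0.1,"wx":0,"wy":0,"wz":0,"gripper":5.5},
    {"x":0,"y":0,"z":0.1,"wx":0,"wy":0,"wz":0,"gripper":5.5},
    {"x":0,"y":0,"z":0,"wx":0,"wy":0,"wz":0,"gripper":5.5},
  ],
)

```text
time_s: 17.9
position: [0.5669, -0.2287, 0.2324]
tool_rot: [[-0.219, 0.976, -0.0], [0.976, 0.219, 0.0], [0.0, -0.0, -1.0]]
ft_force: [-0.1, -0.9, -5.0]
grip_width: 0.0609
```

step_arm(
  increments=[
    {"x":0,"y":0,"z":0.1,"wx":0,"wy":0,"wz":0,"gripper":5.5},
    {"x":0,"y":0,"z":0.1,"wx":0,"wy":0,"wz":0,"gripper":5.5},
    {"x":0,"y":0,"z":0,"wx":0,"wy":0,"wz":0,"gripper":5.5},
  ],
)

```text
time_s: 18.2
position: [0.5669, -0.2287, 0.2303]
tool_rot: [[-0.219, 0.976, -0.0], [0.976, 0.219, 0.0], [0.0, -0.0, -1.0]]
ft_force: [0.4, 0.2, -5.4]
grip_width: 0.0615
```

step_arm(
  increments=[
    {"x":0,"y":0,"z":0.1,"wx":0,"wy":0,"wz":0,"gripper":5.5},
    {"x":0,"y":0,"z":0,"wx":0,"wy":0,"wz":0,"gripper":5.5},
  ],
)

```text
time_s: 18.4
position: [0.5669, -0.2287, 0.2294]
tool_rot: [[-0.219, 0.976, -0.0], [0.976, 0.219, 0.0], [0.0, -0.0, -1.0]]
ft_force: [-0.4, 0.5, -5.2]
grip_width: 0.061
```

step_arm(
  increments=[
    {"x":0,"y":0,"z":0.1,"wx":0,"wy":0,"wz":0,"gripper":5.5},
    {"x":0,"y":0,"z":0.1,"wx":0,"wy":0,"wz":0,"gripper":5.5},
    {"x":0,"y":0,"z":0,"wx":0,"wy":0,"wz":0,"gripper":5.5},
  ],
)

```text
time_s: 18.7
position: [0.5669, -0.2287, 0.2273]
tool_rot: [[-0.219, 0.976, -0.0], [0.976, 0.219, 0.0], [0.0, -0.0, -1.0]]
ft_force: [0.1, -0.5, -4.4]
grip_width: 0.0611
```

step_arm(
  increments=[
    {"x":0,"y":0,"z":0.1,"wx":0,"wy":0,"wz":0,"gripper":5.5},
    {"x":0,"y":0,"z":0,"wx":0,"wy":0,"wz":0,"gripper":5.5},
  ],
)

```text
time_s: 18.9
position: [0.5669, -0.2287, 0.2264]
tool_rot: [[-0.219, 0.976, -0.0], [0.976, 0.219, 0.0], [0.0, -0.0, -1.0]]
ft_force: [-0.2, 0.5, -4.5]
grip_width: 0.0613
```

step_arm(
  increments=[
    {"x":0,"y":0,"z":0.1,"wx":0,"wy":0,"wz":0,"gripper":5.5},
    {"x":0,"y":0,"z":0,"wx":0,"wy":0,"wz":0,"gripper":5.5},
  ],
)

```text
time_s: 19.1
position: [0.5669, -0.2287, 0.2254]
tool_rot: [[-0.219, 0.976, -0.0], [0.976, 0.219, 0.0], [0.0, -0.0, -1.0]]
ft_force: [0.3, -0.7, -5.2]
grip_width: 0.0613
```

step_arm(
  increments=[
    {"x":0,"y":0,"z":0.1,"wx":0,"wy":0,"wz":0,"gripper":5.5},
    {"x":0,"y":0,"z":0,"wx":0,"wy":0,"wz":0,"gripper":5.5},
  ],
)

```text
time_s: 19.3
position: [0.5669, -0.2287, 0.2246]
tool_rot: [[-0.219, 0.976, 0.0], [0.976, 0.219, -0.0], [-0.0, 0.0, -1.0]]
ft_force: [-0.1, 0.9, -3.1]
grip_width: 0.061
```

step_arm(
  increments=[
    {"x":0,"y":0,"z":0.1,"wx":0,"wy":0,"wz":0,"gripper":5.5},
    {"x":0,"y":0,"z":0,"wx":0,"wy":0,"wz":0,"gripper":5.5},
  ],
)

```text
time_s: 19.5
position: [0.5669, -0.2287, 0.2238]
tool_rot: [[-0.219, 0.976, 0.0], [0.976, 0.219, -0.0], [-0.0, 0.0, -1.0]]
ft_force: [-0.8, 1.3, -0.1]
grip_width: 0.0616
```

step_arm(
  increments=[
    {"x":0,"y":0,"z":0.1,"wx":0,"wy":0,"wz":0,"gripper":5.5},
    {"x":0,"y":0,"z":0,"wx":0,"wy":0,"wz":0,"gripper":5.5},
  ],
)

```text
time_s: 19.7
position: [0.5669, -0.2287, 0.2229]
tool_rot: [[-0.219, 0.976, 0.0], [0.976, 0.219, -0.0], [-0.0, 0.0, -1.0]]
ft_force: [-1.8, 0.6, 2.8]
grip_width: 0.0608
```

Contact felt: Fz rose from -5.2 to +2.8 N, so about 8 N on the pile. I'll ease up 1 mm so the pile just carries the weight, then let go and rise.

step_arm(
  increments=[
    {"x":0,"y":0,"z":-0.1,"wx":0,"wy":0,"wz":0,"gripper":5.5},
    {"x":0,"y":0,"z":0,"wx":0,"wy":0,"wz":0,"gripper":5.5},
    {"x":0,"y":0,"z":0,"wx":0,"wy":0,"wz":0,"gripper":8.5},
    {"x":0,"y":0,"z":0,"wx":0,"wy":0,"wz":0,"gripper":8.5},
    {"x":0,"y":0,"z":0,"wx":0,"wy":0,"wz":0,"gripper":8.5},
    {"x":0,"y":0,"z":0,"wx":0,"wy":0,"wz":0,"gripper":8.5},
    {"x":0,"y":0,"z":0,"wx":0,"wy":0,"wz":0,"gripper":8.5},
    {"x":0,"y":0,"z":-1,"wx":0,"wy":0,"wz":0,"gripper":8.5},
    {"x":0,"y":0,"z":-2,"wx":0,"wy":0,"wz":0,"gripper":8.5},
    {"x":0,"y":0,"z":-3,"wx":0,"wy":0,"wz":0,"gripper":8.5},
    {"x":0,"y":0,"z":-4,"wx":0,"wy":0,"wz":0,"gripper":8.5},
    {"x":0,"y":0,"z":-4,"wx":0,"wy":0,"wz":0,"gripper":8.5},
    {"x":0,"y":-4,"z":-4,"wx":0,"wy":0,"wz":0,"gripper":8.5},
    {"x":0,"y":-3,"z":-4,"wx":0,"wy":0,"wz":0,"gripper":8.5},
    {"x":0,"y":0,"z":-3,"wx":0,"wy":0,"wz":0,"gripper":8.5},
    {"x":0,"y":0,"z":0,"wx":0,"wy":0,"wz":0,"gripper":8.5},
    {"x":0,"y":0,"z":0,"wx":0,"wy":0,"wz":0,"gripper":8.5},
    {"x":0,"y":0,"z":0,"wx":0,"wy":0,"wz":0,"gripper":8.5},
  ],
)

```text
time_s: 21.5
position: [0.5033, -0.2429, 0.4678]
tool_rot: [[-0.22, 0.976, -0.002], [0.976, 0.22, 0.001], [0.002, -0.001, -1.0]]
ft_force: [0.4, -0.3, -0.9]
grip_width: 0.0849
```

```bash
python3 - <<'E'
from h import *
import pickle
d=cam('wrist','w8'); s=cam('side'); im=d['color'].copy(); x=proj(d,(.567,-.2285,.078)); print(x,env.observe()['position'])
tiles(d,[int(v) for v in (x[0]-55,x[1]-75,x[0]+55,x[1]+75)],.078,im,(1.6,60))
# carton rim by colour for a check
cv2.imwrite('pics/m8.png',np.hstack([cv2.resize(im,(440,330)),cv2.resize(s['color'][120:310,120:320],(347,330))]))
E
```

```text
[254.22728952 213.24568527] [ 0.50340988 -0.24304506  0.46763548]
px [255. 208.] xy 563 -229 size 136 61 yaw 12.6
px [254. 282.] xy 674 -206 size 164 17 yaw -77.4
```

View pics/m8.png

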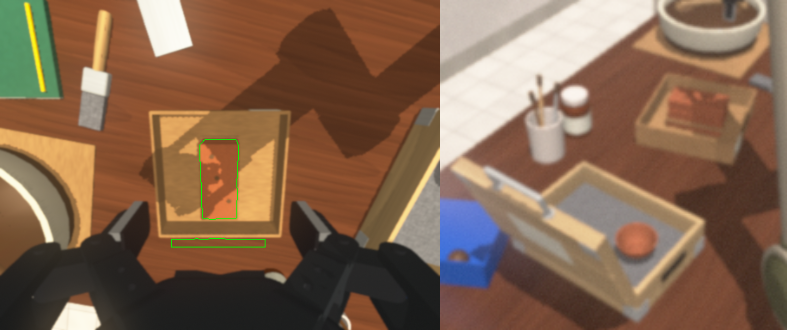

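```bash
python3 -c "
from h import *
env.close_job(); print(env.observe()['time_s'])"
```

```text
the job is handed in; nothing more can be done
the job is handed in; nothing more can be done
```

The tile is on top of the pile, the lid is open, and I handed the job in at about 21.6 s of the 64 s allowed. No verdict was reported.

- **Lid:** I gripped the pull bar and swung the lid along its arc to about 1.8 rad, then let go. It leaned back by itself and was still open in the last side view.
- **Tile:** I lifted it out with a 40 N grip. The wrist view showed it level and centred in the jaws to within about 1.5 mm.
- **Placing:** I lowered it in small steps until the vertical force rose from about -5 N to +2.8 N, so about 8 N on the pile. I eased up 1 mm before releasing, and the hand is clear. The pile top came out near 54 mm, against 49–56 mm from the two camera views.
- **Last check:** The tile lies at yaw 12.6°, against 12.7° measured for the pile, and its centre is at y = -0.229 against -0.2285. In x the fit gave 0.563 against the 0.567 target. That outline came out 136 mm long, so it seems to include part of the tile's end face, and I trust it less; it is still within the 12 mm allowed.
- **What disagreed:** The height of the tile's top, from two wrist views with little distance between them, came out at 42–48 mm. The 51 mm implied by the text was what I used. My first move call was refused for missing keys and did nothing.
- **Bystanders:** I saw nothing shifted in the last views, but I did not measure it.

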